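# Bolt down the lid of the prop chest

### The job

The lid of the plywood prop chest is down but not bolted. With a fingertip, push the knob of the barrel bolt along its slot until the bolt is fully home in the keeper, then push the knob over sideways, down into the locking notch at the end of the slot, until it lies flat. Only push the knob: do not take it between the fingers, do not lift the lid, and leave the jar, tape, brush and flask where they are.

Things in the scene. Friction and masses are not known exactly. Their poses are not given: they have to be found in the camera images.
- chest: Plywood prop chest, 300 mm (its x) by 460 (its y) by 150 high, fixed to the table. Origin: centre of its underside; z up. Its flat top, 150 mm above the origin, is the lid (270 mm wide, y = -90 to +212 mm) and, at the -y end, a fixed deck. On the lid lies a steel barrel bolt; its axis is parallel to the chest's y, at x = 0, 16 mm above the lid.
- slot_corner (a point): Corner of the L-shaped slot, on top of the barrel at chest x = 0, y = -45 mm, 30 mm above the lid. From here the long leg runs 50 mm back along the top (chest +y), the short leg (locking notch) a quarter turn down the barrel's +x side. Slot 11 mm wide. Barrel 28 mm across, from y = -82 to +50 mm, on a plate 44 mm wide, 3 mm thick.
- bolt (a joint): How far the bolt is shot, m: 0 drawn back, 0.050 fully home in the keeper (a firm stop). It moves towards the chest's -y, stays where it is left and takes about 2.5 N to slide. The knob's pin is at chest y = 0.005 m - this value.
- knob (a joint): Turn of bolt and knob about the bolt's axis, rad: 0 knob upright, 1.571 lying flat towards the chest's +x (a firm stop). Stays where it is left; takes about 0.03 N m (1 N at the knob). The slot lets it turn only with the bolt fully home (above about 0.047), and lets the bolt slide only with the knob upright.
- knob_end (a point): Centre of the knob's outer end, on the knob's axis, 51 mm from the bolt's axis. The knob is a round steel grip 18 mm thick, from 30 to 51 mm from the bolt's axis, on an 8 mm pin. Upright, its end is 67 mm above the lid; lying flat, its axis is 16 mm above the lid and its end at chest x = +51 mm.
- keeper_top (a point): Top of the keeper, a steel arch 29 mm wide and 20 mm long on the deck that receives the bolt: chest x = 0, y = -118 mm, 30 mm above the deck.
- lid (a joint): Opening angle of the lid, rad: 0 shut (as at the start), growing as its -y edge rises. It is hinged along its +y edge and lies shut by its own weight.
- jar: Small clear paint jar with a white cap, 52 mm wide, 60 mm high, standing on the chest's deck beside the keeper, about 0.1 m to one side. Origin: centre of its underside.
- tape: Roll of paper tape lying flat on the chest's deck, on the other side of the keeper from the jar: 90 mm outside, 76 mm inside, 25 mm high. Origin: centre of its underside.
- brush: Paint brush about 150 mm long lying on the lid, in the half on the bolt's -x side, roughly along the chest's y with its bristles towards the hinges. Origin: its underside, near the middle of its length; x along it, towards the bristles.
- flask: Black drinking flask, 70 mm wide, 204 mm high, standing on the table beyond the chest's -y end. Origin: centre of its underside.

How it is judged:
By the outcome, as a careful person would: the job done as asked, in the order asked, and still so for the second after the job is handed in, with the robot touching nothing.
It also fails if it takes over 48 s, if anything falls off the work surface, if the arm or the gripper's body presses on something with over 40 N, if the wrist force passes 120 N, or if a joint passes its speed limit or range.

### The arm

A 7-joint arm with a two-finger parallel gripper is mounted at the origin on the work surface. World frame = base frame: x ahead of the robot, y to its left, z up, the work surface at z = 0. Lengths are in m, angles in rad, forces in N, time in s.
With the tool pointing down it reaches from about 0.425 to 0.975 m from the base axis. Payload 16.7 kg.
Tool frame: the origin (TCP) lies at the very end of the fingers, on their centre line; the grasp point (between the pads) lies r.grasp_offset behind it (r.grasp_offset is the distance from the TCP to the grasp point, in m); z points along the fingers, y is the line along which they close (so a half turn about z gives the same grasp; the last joint's range is limited). The gripper opens to 85 mm and grips with 20 to 120 N. Pads are 22 mm wide; open, the fingers measure 114 mm over their backs; the gripper's body (76 mm by 85 mm) begins 54 mm behind the grasp point. The pads swing forward as they close: fully open they stand 13 mm farther back than shut.
Start: joints at [-1.359, 0.426, 0.074, 1.606, -0.034, 1.111, -0.067], TCP at [0.239, 0.631, 0.231] pointing down, gripper open.
Joint ranges: [-2.85, 2.85], [-0.5, 2.14], [-1.23, 1.37], [0.21, 2.46], [-1.02, 4.16], [0.16, 2.05], [-2.73, 2.73]. Speed limits (rad/s): [1.89, 1.89, 2.39, 2.39, 3.01, 3.01, 3.01].

### API

Orientations are given as a 3x3 rotation matrix whose columns are the frame's x, y, z axes.
In Python, from workcell import state, optics, r gives the robot as it stands. The module is installed in compiled form; this text tells all that it offers.
- The arm moves only by the tool step_arm, never from a script. Its argument "increments" is one flat list of numbers, 7 for each row, row after row: the shift along the world's x, y, z in mm, then the turn, a rotation vector about the world's x, y, z in degrees, then the finger opening in mm, from 0 to 85.4. In form: [tx, ty, tz, rx, ry, rz, fingers, tx, ty, tz, rx, ry, rz, fingers, ...]. A call has 1 to 12 rows; each row is the pose to reach, as a shift and turn from the pose commanded when the call began; what a row does not reach only later rows make up. A row lasts 1/8 s, in which the tool goes at most 62.5 mm and 10.7 degrees, less where a joint would pass 70% of its speed; a pose out of reach is approached as far as the arm can. A call with a gripper value outside its range is refused whole. The fingers move at their own pace and stop on an object; "force" is the grip in N (left out, the last holds). Time passes only in rows, so rows that repeat a pose let the fingers close. It gives the time, the measured TCP pose, the force, the opening and the grip force at its end, in the units of the state.
- state(): the state, without advancing time (a new reading comes with each control period).
- optics.read_camera(name): name is "side" or "top"; returns the picture (384x512x3 uint8, red, green, blue); there is no depth.
- optics.camera_info(name): a dict with "mtx" (3x3 intrinsics, pixels), "eye" and "attitude" of the camera in the world. Camera axes: x right, y down, z forward; pixel columns grow to the right and rows downward; lengths in m; the calibration is good to about 2 mm. A picture is of the moment at which its call begins. camera_info takes no time and is no camera call.
- r.hand_in(): hands the job in; it is judged then, once.
The state is a dict: "clock": time; "qpos": joint angles; "joint_vel": joint speeds; "joint_torque": joint torques, N m; "eef_pos": TCP position; "tool_rot": TCP orientation; "ft_force": force on the tool from outside, world axes, zero at the start; "ft_torque": the same for the moment, N m; "finger_gap": finger opening in m; "grasp_force": force on a finger pad.
Only numpy, scipy, OpenCV 4.12 (cv2) and the standard library are available. Lean on these libraries where they do the work, as an engineer would, in place of code of your own. Each camera call takes 0.05 s, during which the arm holds its last target. There are 200 camera calls.

## Working session

There is one attempt and no reset: what is moved stays moved. The work goes in short steps, Python scripts to look and compute and a tool call to move; the robot and the scene stay as the last step left them, time stands still between calls to the robot, and variables do not carry over. Pictures are saved under pics/ and viewed, at most 10 in all, crops included, and the job is handed in when it is done.

Besides the shell and the picture viewer there is one more tool, called after "Request:" as name(argument=value, ...) on one line, values as JSON. step_arm: Moves the arm, as the interface text tells. Its arguments: {"type":"object","properties":{"increments":{"type":"array"},"force":{"type":"number"}},"required":["increments"]}

```bash
mkdir -p pics; python3 - <<'E'
from workcell import state, optics, r
import cv2,numpy as np
for n in ("side","top"):
    im=optics.read_camera(n); cv2.imwrite(f"pics/{n}0.png",im[...,::-1])
    i=optics.camera_info(n); print(n,np.round(i["mtx"],1).tolist(),np.round(i["eye"],4),np.round(i["attitude"],4).tolist())
s=state(); print(s["clock"],s["eef_pos"],np.round(s["tool_rot"],3).tolist(),s["finger_gap"],r.grasp_offset)
E
```

```text
side [[407.9, 0.0, 260.0], [0.0, 407.9, 195.3], [0.0, 0.0, 1.0]] [0.5552 1.0197 0.8024] [[-0.9986, -0.0334, 0.0409], [-0.0525, 0.5328, -0.8446], [0.0064, -0.8456, -0.5338]]
top [[484.1, 0.0, 259.1], [0.0, 484.1, 198.6], [0.0, 0.0, 1.0]] [0.4241 0.014  1.4837] [[0.0171, -0.991, 0.1328], [-0.9998, -0.0174, -0.0008], [0.0031, -0.1327, -0.9911]]
0.1 [0.23881378 0.63093051 0.23067473] [[-0.935, 0.354, -0.0], [0.354, 0.935, -0.001], [-0.0, -0.001, -1.0]] 0.08551516822276799 0.0187
```

View pics/top0.png

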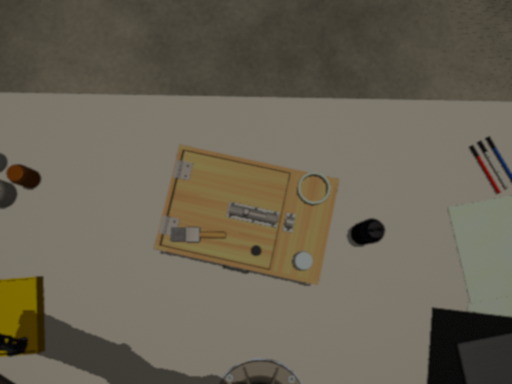

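View pics/side0.png

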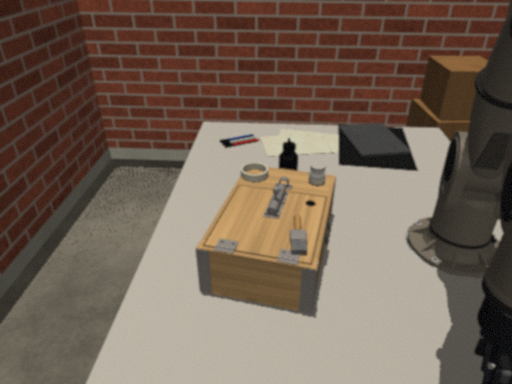

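The top view shows the chest with its corners near (181,147), (339,178), (318,283) and (156,248). The bolt runs from (229,211) to (279,218), the keeper is at (290,222), the tape at (314,189), the jar at (303,261) and the brush at (200,235). The hinges are on the left, so chest +y is roughly world +y and chest +x points away from the robot. The side view agrees.

```bash
cat > h.py <<'E'
import numpy as np,cv2
from workcell import state,optics,r
def ray(n,px,z):
    i=optics.camera_info(n); d=np.array(i["attitude"])@np.linalg.solve(i["mtx"],[px[0],px[1],1.]); e=np.array(i["eye"])
    return e+d*(z-e[2])/d[2]
def proj(n,p):
    i=optics.camera_info(n); q=np.array(i["mtx"])@(np.array(i["attitude"]).T@(np.asarray(p,float)-i["eye"])); return q[:2]/q[2]
E
python3 - <<'E'
from h import *
im=cv2.imread("pics/top0.png"); hsv=cv2.cvtColor(im,cv2.COLOR_BGR2HSV)
m=((hsv[...,0]>8)&(hsv[...,0]<28)&(hsv[...,1]>90)&(hsv[...,2]>90)).astype(np.uint8)
m[:, :140]=0
m=cv2.morphologyEx(m,cv2.MORPH_CLOSE,np.ones((5,5)))
c=max(cv2.findContours(m,cv2.RETR_EXTERNAL,cv2.CHAIN_APPROX_NONE)[0],key=cv2.contourArea)
P=np.array([ray("top",p[0],.15)[:2] for p in c])
(cx,cy),wh,a=cv2.minAreaRect((P*1000).astype(np.float32)); print(cx,cy,wh,a)
b=cv2.boxPoints(((cx,cy),wh,a))/1000; print(b)
al=np.radians(a if wh[0]<wh[1] else a-90)
R=np.array([[np.cos(al),-np.sin(al)],[np.sin(al),np.cos(al)]])
np.savez("chest.npz",c=np.array([cx,cy])/1000,R=R); print(np.degrees(al))
W=lambda x,y,z:np.r_[np.array([cx,cy])/1000+R@[x,y],z]
pts=[(0,-.118,.18),(0,.05,.18),(0,-.082,.18),(0,.005,.217),(.15,.23,.15),(-.15,.23,.15),(.15,-.23,.15),(-.15,-.23,.15),(.135,-.09,.15),(-.135,-.09,.15)]
for n,box in(("top",(150,140,345,290)),("side",(195,155,345,315))):
    im=cv2.imread(f"pics/{n}0.png"); k=4
    x0,y0,x1,y1=box; o=cv2.resize(im[y0:y1,x0:x1],None,fx=k,fy=k,interpolation=cv2.INTER_CUBIC)
    for p in pts:
        u=proj(n,W(*p)); cv2.circle(o,tuple(int(v) for v in ((u-[x0,y0]+.5)*k)),3,(0,0,255),1)
    cv2.imwrite(f"pics/{n}1.png",o[:600,:800])
for p in pts[:4]: print(W(*p))
E
```

```text
560.880859375 45.49046325683594 (458.26495361328125, 300.4307556152344) 78.54939270019531
[[ 0.36816722 -0.1492602 ]
 [ 0.6626183  -0.20890263]
 [ 0.75359446  0.24024113]
 [ 0.45914343  0.29988354]]
-11.450607299804688
[ 0.53745513 -0.07016089  0.18      ]
[0.57080701 0.09449527 0.18      ]
[ 0.54460197 -0.03487743  0.18      ]
[0.56187347 0.05039094 0.217     ]
```

View pics/top1.png

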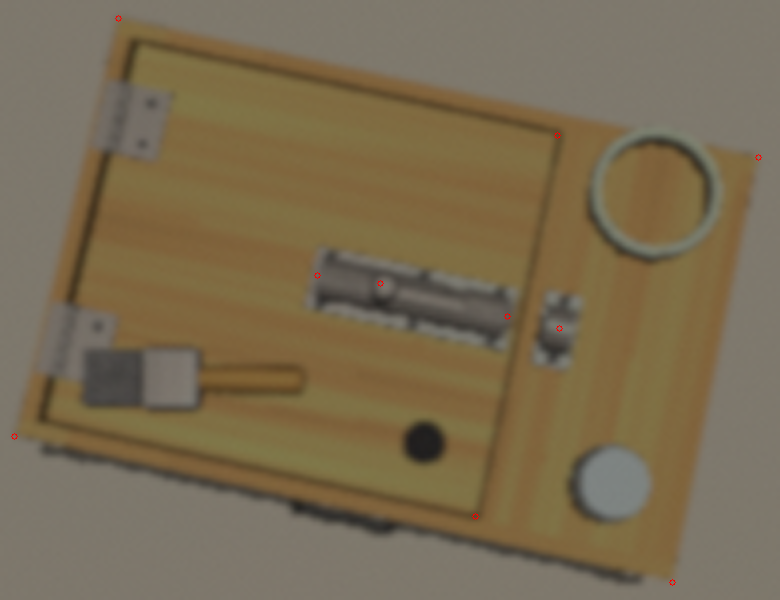

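View pics/side1.png

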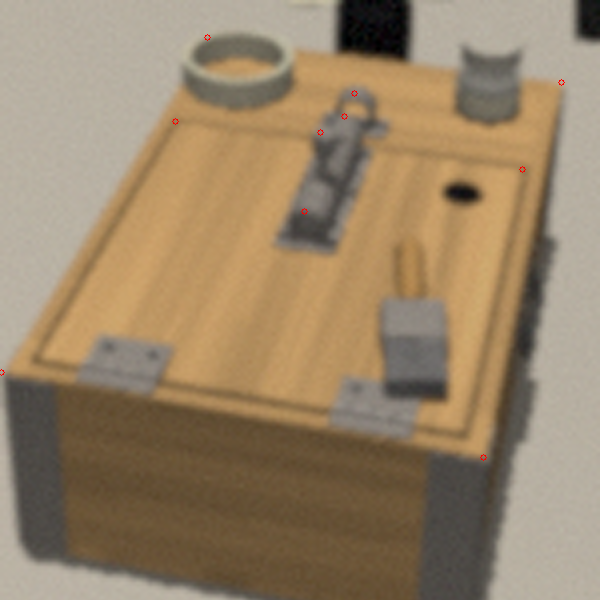

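Both overlays fit the chest to within about 2 px. The knob head sits near (385,290) in the top crop, and its position in the side crop is unclear, so I'll zoom in on the bolt.

```bash
python3 - <<'E'
from h import *
d=np.load("chest.npz");W=lambda x,y,z:np.r_[d["c"]+d["R"]@[x,y],z]
out=[]
for n,(x0,y0,x1,y1) in(("top",(222,195,302,245)),("side",(258,172,308,222))):
    im=cv2.imread(f"pics/{n}0.png");k=10 if n=="side" else 5
    o=cv2.convertScaleAbs(cv2.resize(im[y0:y1,x0:x1],None,fx=k,fy=k,interpolation=cv2.INTER_CUBIC),alpha=1.5)
    for y in(.005,):
        for z,c in((.217,(0,0,255)),(.196,(0,255,0)),(.18,(255,0,0))):
            cv2.circle(o,tuple(int(v) for v in ((proj(n,W(0,y,z))-[x0,y0]+.5)*k)),3,c,1)
    print(n,[np.round(proj(n,W(0,.005,z)),1) for z in(.18,.217)],[np.round(proj(n,W(0,y,.18)),1) for y in(.05,-.082,-.118)])
    out.append(cv2.copyMakeBorder(o,0,500-o.shape[0],0,0,cv2.BORDER_CONSTANT))
cv2.imwrite("pics/z.png",np.hstack(out)[:, :])
print(np.hstack(out).shape)
E
python3 -c "
import cv2;i=cv2.imread('pics/z.png');cv2.imwrite('pics/z.png',cv2.resize(i,(800,int(800*i.shape[0]/i.shape[1]))))"
```

```text
top [array([245. , 211.8]), array([244.7, 210.4])] [array([228.8, 208.3]), array([276.4, 218.7]), array([289.5, 221.6])]
side [array([274.2, 198.7]), array([274.5, 187.5])] [array([270.5, 207.3]), array([280.6, 183.6]), array([283. , 177.8])]
(500, 900, 3)
```

View pics/z.png

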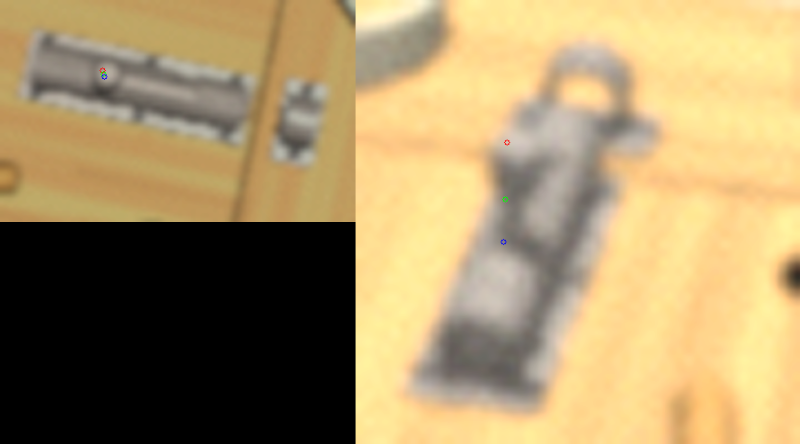

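The zoom shows the knob upright at about top px (245.6,211.1) and side px (275,188). That puts the chest about 2.5 mm in -x and 2 mm in -y from my first fit, so I take the centre as (0.558, 0.044) and the yaw as -11.4°. The tape, jar and keeper all sit where they should. I'll shut the fingers and go to a point behind the knob, on its +y side.

Request:
step_arm(increments=[28,-44,4,0,0,1,0,55,-88,8,0,0,2,0,83,-132,12,0,0,3,0,110,-176,15,0,0,4,0,138,-220,20,0,0,5,0,166,-264,20,0,0,6,0,193,-308,20,0,0,7,0,221,-352,20,0,0,8,0,248,-396,20,0,0,9,0,276,-440,20,0,0,9.3,0,304,-484,20,0,0,9.3,0,331,-528,20,0,0,9.3,0], force=40)

```text
clock: 1.6
eef_pos: [0.5705, 0.1017, 0.2512]
tool_rot: [[-0.98, 0.198, -0.0], [0.198, 0.98, -0.0], [0.0, -0.0, -1.0]]
ft_force: [0.8, 1.6, -0.6]
finger_gap: 0.0001
grasp_force: 0.0
```

Request:
step_arm(increments=[0,0,-25,0,0,0,0,0,0,-48,0,0,0,0,0,0,-61,0,0,0,0,0,0,-61,0,0,0,0])

```text
clock: 2.1
eef_pos: [0.5695, 0.1033, 0.1897]
tool_rot: [[-0.98, 0.198, -0.001], [0.198, 0.98, -0.001], [0.001, -0.001, -1.0]]
ft_force: [-0.1, 0.7, 0.1]
finger_gap: 0.0001
grasp_force: 0.0
```

```bash
python3 - <<'E'
from h import *
o=[]
for n,(x0,y0,x1,y1),k in(("top",(212,185,302,255),4),("side",(240,152,320,232),5)):
    im=optics.read_camera(n)[...,::-1]
    z=cv2.convertScaleAbs(cv2.resize(im[y0:y1,x0:x1],None,fx=k,fy=k,interpolation=cv2.INTER_CUBIC),alpha=1.4)
    p=proj(n,state()["eef_pos"]); cv2.circle(z,tuple(int(v) for v in ((p-[x0,y0]+.5)*k)),3,(0,0,255),1)
    o.append(cv2.copyMakeBorder(z,0,400-z.shape[0],0,0,cv2.BORDER_CONSTANT))
cv2.imwrite("pics/a.png",np.hstack(o)); print(state()["ft_force"],state()["eef_pos"])
E
```

```text
[-0.13651231  0.27221327 -0.11581458] [0.5702317  0.10341213 0.19095268]
```

View pics/a.png

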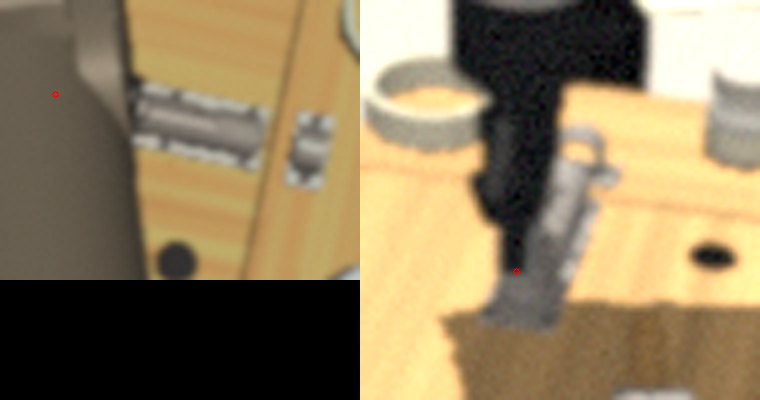

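The fingertip is over the barrel's line, at side-crop (515,270), and behind the knob. Now I'll push along chest -y.

Request:
step_arm(increments=[-2,-10,0,0,0,0,0,-4,-20,0,0,0,0,0,-6,-29,0,0,0,0,0,-7,-34,0,0,0,0,0,-8,-39,0,0,0,0,0,-9,-44,0,0,0,0,0,-10,-49,0,0,0,0,0])

```text
clock: 3.08
eef_pos: [0.56, 0.0542, 0.1904]
tool_rot: [[-0.98, 0.198, 0.0], [0.198, 0.98, 0.0], [-0.0, 0.0, -1.0]]
ft_force: [0.4, 2.8, 2.4]
finger_gap: -0.0
grasp_force: 1.4
```

Request:
step_arm(increments=[-1,-5,0,0,0,0,0,-2,-10,0,0,0,0,0,-3,-15,0,0,0,0,0,-4,-20,0,0,0,0,0,-5,-25,0,0,0,0,0,-6,-28,0,0,0,0,0])

```text
clock: 3.82
eef_pos: [0.5539, 0.0258, 0.1903]
tool_rot: [[-0.98, 0.198, 0.0], [0.198, 0.98, -0.0], [-0.0, -0.0, -1.0]]
ft_force: [0.7, 2.7, 1.2]
finger_gap: -0.0001
grasp_force: 1.4
```

Request:
step_arm(increments=[0,-2,0,0,0,0,0,-1,-4,0,0,0,0,0,-1,-5,0,0,0,0,0])

```text
clock: 4.2
eef_pos: [0.5531, 0.0224, 0.1904]
tool_rot: [[-0.98, 0.197, 0.0], [0.197, 0.98, 0.001], [-0.0, 0.001, -1.0]]
ft_force: [0.5, 11.5, 2.1]
finger_gap: 0.0001
grasp_force: 5.4
```

Request:
step_arm(increments=[0,-1,0,0,0,0,0,0,-2,0,0,0,0,0,0,-2,0,0,0,0,0])

```text
clock: 4.58
eef_pos: [0.5534, 0.022, 0.1905]
tool_rot: [[-0.981, 0.196, 0.001], [0.196, 0.981, 0.003], [-0.0, 0.003, -1.0]]
ft_force: [3.4, 16.3, 0.8]
finger_gap: -0.0002
grasp_force: 8.1
```

The force rose from 2.7 to 16 N with no further motion, so the bolt is home. Tip at chest y = -22 mm matches what I expected. Next I back off, lift, and go round to the knob's -x side.

Request:
step_arm(increments=[2,10,0,0,0,0,0,4,20,0,0,0,0,0,4,20,30,0,0,0,0,4,20,55,0,0,0,0,-22,5,55,0,0,0,0,-48,-10,55,0,0,0,0,-48,-10,35,0,0,0,0,-48,-10,18,0,0,0,0,-48,-10,18,0,0,0,0])

```text
clock: 5.7
eef_pos: [0.5042, 0.0092, 0.2074]
tool_rot: [[-0.98, 0.198, -0.002], [0.198, 0.98, -0.001], [0.002, -0.001, -1.0]]
ft_force: [-0.8, -0.2, -0.0]
finger_gap: 0.0002
grasp_force: 0.0
```

```bash
python3 - <<'E'
from h import *
o=[]
for n,(x0,y0,x1,y1),k in(("top",(212,185,302,255),4),("side",(240,152,320,232),5)):
    im=optics.read_camera(n)[...,::-1]
    z=cv2.convertScaleAbs(cv2.resize(im[y0:y1,x0:x1],None,fx=k,fy=k,interpolation=cv2.INTER_CUBIC),alpha=1.4)
    o.append(cv2.copyMakeBorder(z,0,400-z.shape[0],0,0,cv2.BORDER_CONSTANT))
cv2.imwrite("pics/b.png",np.hstack(o)); print(state()["ft_force"],state()["eef_pos"])
E
```

```text
[-0.14487997 -0.24753036  0.243852  ] [0.50511592 0.00924053 0.20866771]
```

View pics/b.png

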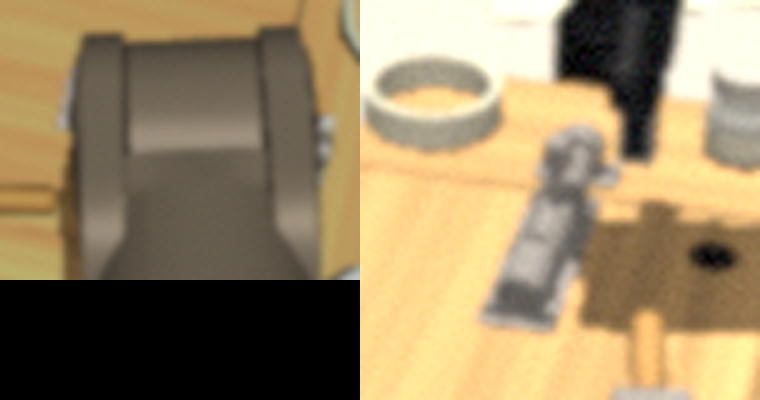

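The side view shows the knob at the front end of the slot, about crop (572,145), still upright, with the fingertip beside it on the -x side. Now I'll push it over along the arc.

Request:
step_arm(increments=[10,-2,0,0,0,0,0,20,-4,0,0,0,0,0,25,-5,0,0,0,0,0,30,-6,0,0,0,0,0,36,-7,0,0,0,0,0,41,-8,0,0,0,0,0,46,-9,-1,0,0,0,0])

```text
clock: 6.68
eef_pos: [0.5513, 0.0002, 0.2073]
tool_rot: [[-0.98, 0.198, 0.0], [0.198, 0.98, -0.0], [-0.0, 0.0, -1.0]]
ft_force: [0.4, 0.5, 0.6]
finger_gap: -0.0001
grasp_force: 0.3
```

Request:
step_arm(increments=[5,-1,-2,0,0,0,0,10,-2,-5,0,0,0,0,15,-3,-8,0,0,0,0,18,-4,-12,0,0,0,0,22,-4,-17,0,0,0,0,24,-5,-21,0,0,0,0,26,-5,-25,0,0,0,0,28,-6,-29,0,0,0,0])

```text
clock: 7.68
eef_pos: [0.579, -0.0057, 0.178]
tool_rot: [[-0.98, 0.198, -0.0], [0.198, 0.98, 0.0], [0.0, -0.0, -1.0]]
ft_force: [0.1, 0.6, 1.1]
finger_gap: -0.0003
grasp_force: 0.2
```

Request:
step_arm(increments=[0,0,-2,0,0,0,0,0,0,-3,0,0,0,0,0,0,-4,0,0,0,0])

```text
clock: 8.05
eef_pos: [0.579, -0.0057, 0.1744]
tool_rot: [[-0.98, 0.198, 0.0], [0.198, 0.98, -0.0], [-0.0, 0.0, -1.0]]
ft_force: [0.0, -0.4, 2.7]
finger_gap: -0.0002
grasp_force: 1.3
```

Request:
step_arm(increments=[0,0,-1,0,0,0,0,0,0,-2,0,0,0,0,0,0,-2,0,0,0,0])

```text
clock: 8.43
eef_pos: [0.5793, -0.0057, 0.1733]
tool_rot: [[-0.98, 0.198, 0.001], [0.198, 0.98, 0.0], [-0.001, 0.001, -1.0]]
ft_force: [-4.6, -0.4, 14.7]
finger_gap: 0.0002
grasp_force: 7.8
```

There's a firm stop at 15 N with the tip at z = 0.173, against 0.175 expected. I'll lift clear and check.

Request:
step_arm(increments=[0,0,10,0,0,0,0,0,0,40,0,0,0,0,0,0,90,0,0,0,0,-40,50,130,0,0,0,0,-80,110,150,0,0,0,0,-100,170,150,0,0,0,0,-110,230,150,0,0,0,0,-120,280,150,0,0,0,0,-120,300,150,0,0,0,0,-120,300,150,0,0,0,0])

```text
clock: 9.68
eef_pos: [0.458, 0.2966, 0.3221]
tool_rot: [[-0.981, 0.195, -0.0], [0.195, 0.981, -0.0], [0.0, -0.0, -1.0]]
ft_force: [0.8, -0.8, -0.6]
finger_gap: -0.0
grasp_force: 0.0
```

```bash
python3 - <<'E'
from h import *
o=[]
d=np.load("chest.npz");W=lambda x,y,z:np.r_[d["c"]-[.0025,.002]+d["R"]@[x,y],z]
for n,(x0,y0,x1,y1),k in(("top",(212,175,322,275),4),("side",(240,152,320,232),4)):
    im=optics.read_camera(n)[...,::-1]
    z=cv2.convertScaleAbs(cv2.resize(im[y0:y1,x0:x1],None,fx=k,fy=k,interpolation=cv2.INTER_CUBIC),alpha=1.4)
    p=proj(n,W(.051,-.045,.166)); cv2.circle(z,tuple(int(v) for v in ((p-[x0,y0]+.5)*k)),3,(0,0,255),1)
    o.append(cv2.copyMakeBorder(z,0,400-z.shape[0],0,0,cv2.BORDER_CONSTANT))
cv2.imwrite("pics/c.png",np.hstack(o)); print(state()["ft_force"],state()["eef_pos"])
E
```

```text
[ 0.89442956 -1.32403812  0.74791726] [0.4590287  0.29369335 0.32233447]
```

View pics/c.png

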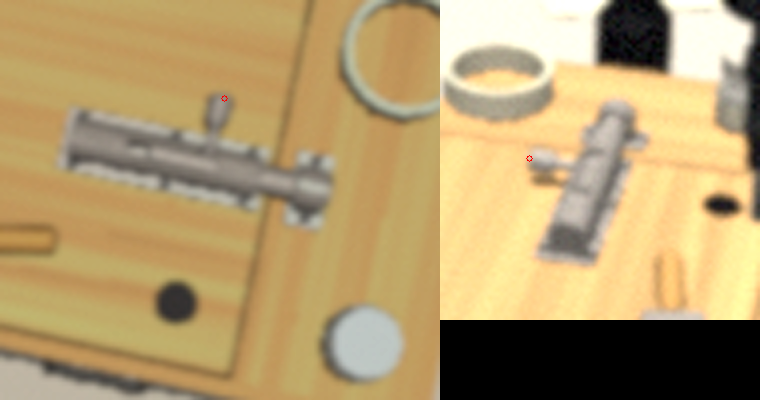

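The bolt is in the keeper. The knob lies flat towards +x, with its end at top-crop (219,97) and side-crop (533,158), within about 1 px of prediction. The jar, tape and brush haven't moved. Handing in.

```bash
python3 -c "
from workcell import r
print(r.hand_in())"
```

```text
the job is handed in; nothing more can be done
None
```

The bolt is fully home in the keeper and the knob lies flat in the locking notch; I handed the job in at about 10 s on the robot's clock, with the arm clear of everything.

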